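Lock the laksa mortar with its sprung locking block

ROBOT

A 6-joint arm with a two-finger parallel gripper is mounted at the origin on the work surface. World frame = base frame: x ahead of the robot, y to its left, z up, the work surface at z = 0. Lengths are in m, angles in rad, forces in N, time in s.
With the tool pointing down it reaches from about 0.3 to 0.875 m from the base axis. Payload 6.4 kg.
Tool frame: the origin (TCP) lies between the finger pads; the fingertips stand 22 mm ahead of it and the grasp point (between the pads) lies 3 mm ahead of it; z points along the fingers, y is the line along which they close (so a half turn about z gives the same grasp; the last joint's range is limited). The gripper opens to 85 mm and grips with 20 to 120 N. Pads are 22 mm wide; open, the fingers measure 114 mm over their backs; the gripper's body (76 mm by 85 mm) begins 54 mm behind the grasp point. The pads swing forward as they close: fully open they stand 13 mm farther back than shut.
Start: joints at [1.107, 0.181, 1.607, -0, 1.354, -0.206], TCP at [0.147, 0.556, 0.214] pointing down, gripper open.
Joint ranges: [-2.99, 2.99], [-0.89, 2.07], [0.3, 2.58], [-1.14, 4.28], [0, 2.63], [-3.12, 3.12]. Speed limits (rad/s): [2.57, 2.57, 3.01, 3.14, 3.14, 3.14].

INTERFACE

Orientations are given as a unit quaternion [w, x, y, z].
In Python, from bench import ctrl, imaging, workorder gives the robot as it stands.
- The arm moves only by the shell command python3 -m pendant 'ROWS' [OPENING]. ROWS is JSON, a list of rows, each a list of 4 numbers: the shift along the tool's x, y, z in cm, then the turn about the tool's z in degrees. In form: [[dx, dy, dz, roll], ...]. A call has 1 to 12 rows; each row is the pose to reach, as a shift and turn from the pose commanded when the call began, along the tool's axes at that moment; what a row does not reach only later rows make up. A row lasts 1/12 s, in which the tool goes at most 41.7 mm and 7.16 degrees, less where a joint would pass 70% of its speed; a pose out of reach is approached as far as the arm can. A call with a gripper value outside its range is refused whole. OPENING is the opening, from 0 (shut) to 1 (fully open), set as the call begins (- or left out, the last holds). The fingers move at their own pace and stop on an object; the grip force is fixed at half the most. Time passes only in rows, so rows that repeat a pose let the fingers close. It gives the time, the measured TCP pose, the force, the opening and the grip force at its end, in the units of the state.
- ctrl.get_obs(): the state, without advancing time (a new reading comes with each control period).
- imaging.camera(name): name is "scene" or "top" or "wrist"; returns the picture (400x640x3 uint8, red, green, blue); there is no depth.
- imaging.camera_info(name): a dict with "K" (3x3 intrinsics, pixels), "k1" (the pictures are not rectified: a ray, as slopes to the right and down, at radius r is drawn at 1 + k1 r^2 times it, then the intrinsics apply), "T" (4x4, takes a point from camera to world coordinates); the wrist camera has in their place "tool_from_camera" (4x4, takes a point from camera to tool coordinates, whose origin is the TCP and whose axes are the flange's). Camera axes: x right, y up, looking along -z (the intrinsics and any distortion apply to the point x, -y, -z); pixel columns grow to the right and rows downward; lengths in m; the calibration is good to about 2 mm. A picture is of the moment at which its call begins: read the wrist's pose just before it. camera_info takes no time and is no camera call.
- workorder.hand_in(): hands the job in; it is judged then, once.
The state is a dict: "time_s": time; "q": joint angles; "dq": joint speeds; "joint_efforts": joint torques, N m; "eef_pos": TCP position; "eef_rot": TCP orientation; "wrist_force": force on the tool from outside, world axes, zero at the start; "torque": the same for the moment, N m; "opening": opening from 0.0 (shut) to 1.0 (fully open); "grasp_force": force on a finger pad.
Only numpy, scipy, OpenCV 4.12 (cv2) and the standard library are available. Lean on these libraries where they do the work, as an engineer would, in place of code of your own. Each camera call takes 0.05 s, during which the arm holds its last target. There are 200 camera calls.

TASK

Lock the stone mortar for pounding: take the wooden locking block by its upright grip, slide its toe sideways under the steel bridge against the sprung pad until its heel clears the low sill, then press it down flat on the counter behind the sill and let go. Go gently, by feel: never press it against the station with more than two and a half kilos' weight in all, and leave the bowls, ladle and tub alone.

Things in the scene. Friction and masses are not known exactly. Their poses are not given: they have to be found in the camera images.
- station: Fixed mortar station, bolted to the counter; origin on the counter, z up; the block slides in along +y. Behind the bridge a steel plate (x +-75, y +80 to +220, 6 mm thick) carries the grey stone mortar: top z 106 mm, rim radius 74 mm, centre y +150 mm; pestle leans out to +y. Contact forces of over 25 N in all between block and station are too rough.
- bridge (a point): Station's steel overhang, axes as station: the point is mid-mouth on its underside, station y +30, z 31 mm. Bridge spans y +30 to +75, top z 36, 68 mm wide; under it cheeks 44 mm apart guide the block. Flared sides and an upturned lip (to z 42) reach out to y +12 mm.
- sill (a point): Nominal top inner edge of the dark steel sill across the pocket's front, station y -55, z 8 mm: 8 mm high, 60 mm long (x), 12 mm thick (towards -y), with a flat strip from each end to the pad. Sill and pad are one insert screwed on through slots: both stand up to 10 mm either way along y, differently each time: feel for it (this point does not show it).
- pad (a point): Nominal face centre of the free sprung rubber pad under the bridge, station y +49 mm; 36 mm wide, z 2 to 28 mm. Yields to +y from 2 N, +0.8 N per mm; hard stop after 9 mm (9 N). The block clears the sill at 6 mm (7 N), so 3 mm remain. Pad friction holds the toe up: press down 5 to 10 N to drop it 8 mm behind the sill.
- block: Loose hardwood block, 100 to 200 g: bar 40 (x) x 110 (y) x 20 mm (z). Origin centre of underside, z up, toe at +y, heel at -y. Upright grip 22 (x) x 30 mm (y), centred at y -33 mm, z 20 to 70 mm. Starts flat on the counter right of the station. Seated, its axes match the station's, origin at station x 0, y -10 to +13, z 0 mm.
- block_grip (a point): Point inside the block's upright grip, on its centre line at x = 0, y = -33 mm, z = 50 mm in the block's frame; axes as the block's. Pinch the 22 mm across x here.
- bowl_a: White ceramic bowl, 130 mm wide, 60 mm high, origin under its centre. Bystander.
- bowl_b: The same kind of bowl. Bystander.
- tub: Green plastic lidded tub, 112 mm wide, 74 mm high, origin under its centre. Bystander.
- ladle: Stainless steel ladle lying on the counter: bowl 84 mm wide, 32 mm high, origin under the bowl, handle reaching 290 mm along its -y. Bystander.
Mind the look-alikes: they are no part of the job. There is more than one size of the block; the one meant has the size given above.

How it is judged:
At the end, for the whole second after the job is handed in: The block rests behind the sill, toe under the bridge: underside within 2.5 mm of the counter, tilted under 0.06 rad, turned under 0.12 rad from the station, origin within 6 mm of the centre line and from 14 mm before to 16 mm past its nominal place along the slide (z of block in the frame of station between -0.003 and 0.0025 m and y of block in the frame of station between -0.014 and 0.016 m and x of block in the frame of station between -0.006 and 0.006 m and angle between block's own z axis and vertical below 0.06 rad and angle between the y axis of block and the y axis of station, either way round below 0.12 rad and linear speed of block below 0.02 m/s); the robot touches nothing.
It fails at once if the block is pressed against the mortar station (bridge, cheeks, sill, pad) with more than 25 N (contact force between block and station above 25 N).
It fails at once if a bowl, the ladle or the tub is moved more than 20 mm (distance of any of bowl_a, bowl_b, tub, ladle from where it was at the start of the episode above 0.02 m).
It also fails if it takes over 48 s, if anything falls off the work surface, if the arm or the gripper's body presses on something with over 40 N, if the wrist force passes 120 N, or if a joint passes its speed limit or range.

## Working session

There is one attempt and no reset: what is moved stays moved. The work goes in short steps, Python scripts to look and compute and a shell command to move; the robot and the scene stay as the last step left them, time stands still between calls to the robot, and variables do not carry over. Pictures are saved under pics/ and viewed, at most 10 in all, crops included, and the job is handed in when it is done.

```bash
mkdir -p pics; ls; python3 - <<'E'
from bench import ctrl, imaging
import cv2
o=ctrl.get_obs();print(o)
for n in("top","scene"):
    im=imaging.camera(n);cv2.imwrite(f"pics/{n}0.png",im[:,:,::-1]);i=imaging.camera_info(n);print(n,i)
print(imaging.camera_info("wrist"))
E
```

```text
pics
{'time_s': 0.0, 'q': array([ 1.10673784e+00,  1.81547116e-01,  1.60802557e+00, -1.17990432e-05,
        1.35381385e+00, -2.06243270e-01]), 'dq': array([-5.54663899e-04,  9.65105645e-05,  7.12363888e-04, -9.56479183e-04,
       -4.40098162e-04,  4.11071090e-04]), 'joint_efforts': array([-4.45682872e-04, -4.44896364e+01, -3.51321530e+01, -4.16591965e-04,
        9.27359273e-03,  2.13119881e-05]), 'eef_pos': array([0.14628935, 0.55546231, 0.21337229]), 'eef_rot': array([-2.89575914e-04,  1.28549577e-01,  9.91702678e-01, -8.48933593e-04]), 'wrist_force': array([0.21836516, 0.85983331, 0.88716283]), 'torque': array([ 0.02999081,  0.06871086, -0.01100708]), 'grasp_force': 0.0, 'opening': 1.0028355125870352}
top {'K': array([[416.46635693,   0.        , 314.37693836],
       [  0.        , 416.46635693, 201.29400393],
       [  0.        ,   0.        ,   1.        ]]), 'k1': 0.01122118524622719, 'T': array([[ 0.00232584,  0.98069279, -0.19554088,  0.30681475],
       [-0.99998569,  0.00133879, -0.0051798 , -0.2412841 ],
       [-0.004818  ,  0.19555013,  0.98068187,  1.21098337],
    
[... 356 characters left out ...]
.31265455, -0.58035266],
       [ 0.00354638,  0.83727013,  0.54677798,  0.63696183],
       [ 0.        ,  0.        ,  0.        ,  1.        ]])}
{'K': array([[350.64573707,   0.        , 322.17496229],
       [  0.        , 350.64573707, 197.60133436],
       [  0.        ,   0.        ,   1.        ]]), 'k1': -0.004946042248049383, 'tool_from_camera': array([[-6.38826454e-04,  9.63016223e-01,  2.69442658e-01,
         6.85523513e-02],
       [ 9.99999789e-01,  5.82674852e-04,  2.88376694e-04,
         1.71560418e-05],
       [ 1.20713974e-04,  2.69442785e-01, -9.63016392e-01,
        -1.60075336e-01],
       [ 0.00000000e+00,  0.00000000e+00,  0.00000000e+00,
         1.00000000e+00]])}
```

View pics/top0.png

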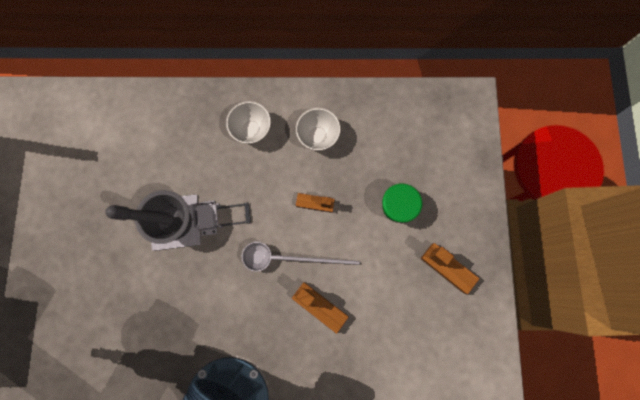

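View pics/scene0.png

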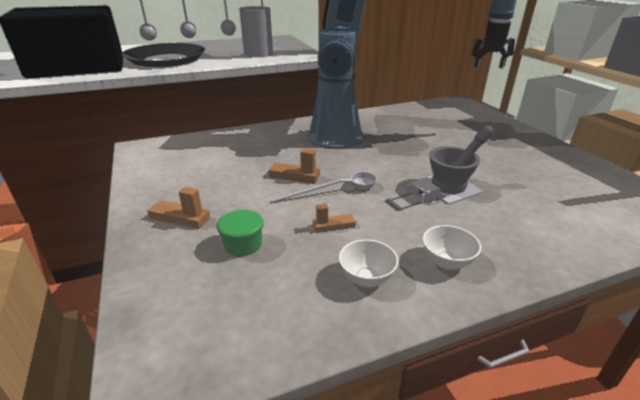

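The top view shows the station, with the mortar at (163,217) and the sill frame out to (248,213), so the slide runs image-left. There are three wooden blocks, near (315,203), (320,306) and (448,267). I'll enlarge the top view to measure them.

```bash
cat > h.py <<'E'
import numpy as np, cv2
from bench import ctrl, imaging
from scipy.spatial.transform import Rotation as R
def tool():
    o=ctrl.get_obs(); q=o['eef_rot']; T=np.eye(4)
    T[:3,:3]=R.from_quat([q[1],q[2],q[3],q[0]]).as_matrix(); T[:3,3]=o['eef_pos']; return T
def px2w(name,uv,z,Tt=None):
    i=imaging.camera_info(name); T=i['T'] if 'T' in i else Tt@i['tool_from_camera']
    out=[]
    for (u,v),zz in zip(uv,np.broadcast_to(z,len(uv))):
        d=cv2.undistortPoints(np.array([[[u,v]]],float),i['K'],np.array([i['k1'],0,0,0.]))[0,0]
        r=T[:3,:3]@np.array([d[0],-d[1],-1]); s=(zz-T[2,3])/r[2]; out.append(T[:3,3]+s*r)
    return np.array(out)
def w2px(name,P,Tt=None):
    i=imaging.camera_info(name); T=i['T'] if 'T' in i else Tt@i['tool_from_camera']
    c=(np.atleast_2d(P)-T[:3,3])@T[:3,:3]; n=np.c_[c[:,0]/-c[:,2],-c[:,1]/-c[:,2]]
    n=n*(1+i['k1']*(n**2).sum(1,keepdims=True)); return n*np.diag(i['K'])[:2]+i['K'][:2,2]
E
python3 - <<'E'
import cv2,numpy as np
im=cv2.imread('pics/top0.png')
f=lambda x,y,w,h,s:cv2.resize(im[y:y+h,x:x+w],None,fx=s,fy=s,interpolation=cv2.INTER_CUBIC)
a=f(270,270,100,75,4);b=f(400,230,100,75,4);c=f(130,180,130,75,4);d=f(280,170,70,75,4)
cv2.imwrite('pics/c1.png',np.vstack([np.hstack([a,b]),np.hstack([c,d])]))
E
```

```text
(no output)
```

View pics/c1.png

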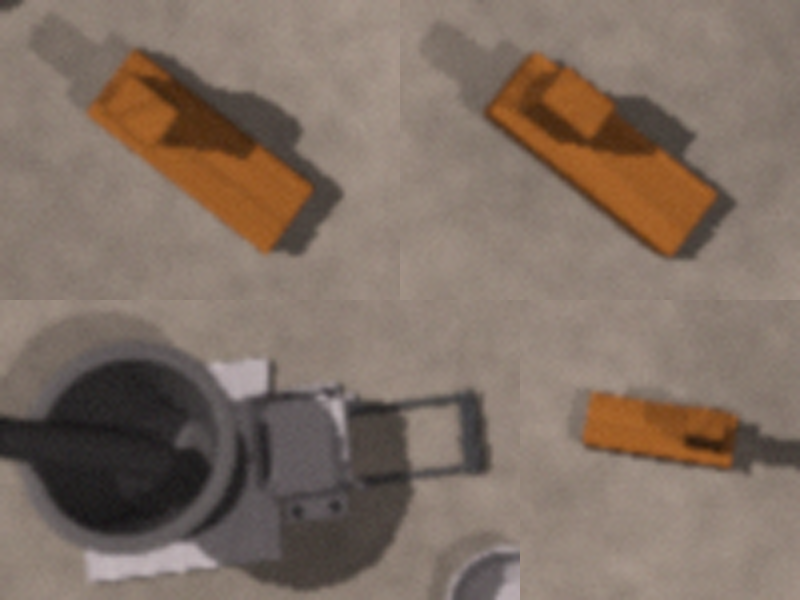

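```bash
python3 - <<'E'
from h import *
np.set_printoptions(precision=4,suppress=True)
def c(p,o,off,z): return px2w('top',(np.array(p,float)-o)/4+off,z)
B={'1':c([(137,48),(90,112),(268,252),(313,188)],(0,0),(270,270),.02),
'2':c([(537,52),(487,112),(668,256),(716,193)],(400,0),(400,230),.02),
'3':c([(588,392),(582,443),(733,467),(738,412)],(520,300),(280,170),.02)}
for k,b in B.items():
    w=[np.linalg.norm(b[i]-b[(i+1)%4]) for i in range(4)]
    e=b[2]+b[3]-b[0]-b[1]
    print(k,b.mean(0),w,'dir0->2 deg',np.degrees(np.arctan2(e[1],e[0])))
s=c([(474,391),(486,470),(461,393),(472,473)],(0,300),(130,180),.008);print('sill',s,np.linalg.norm(s[0]-s[1]))
s=c([(272,402),(330,400),(338,490),(275,497)],(0,300),(130,180),.036);print('bridge',s)
s=c([(270,358),(280,558),(90,580)],(0,300),(130,180),.006);print('plate',s, np.linalg.norm(s[0]-s[1]),np.linalg.norm(s[1]-s[2]))
E
```

```text
1 [ 0.2445 -0.2522  0.02  ] [np.float64(0.05448957255800184), np.float64(0.15431771965656121), np.float64(0.05273601372816988), np.float64(0.1543685128310898)] dir0->2 deg -127.38812826289592
2 [ 0.3528 -0.6184  0.02  ] [np.float64(0.05680489201991719), np.float64(0.15606008511277056), np.float64(0.056551553034395366), np.float64(0.15480101180586836)] dir0->2 deg -129.41645260833798
3 [ 0.5419 -0.2369  0.02  ] [np.float64(0.0382011500292807), np.float64(0.111124954553445), np.float64(0.04092860017779929), np.float64(0.11067205333605878)] dir0->2 deg -98.39040504352978
sill [[ 0.542  -0.0409  0.008 ]
 [ 0.4834 -0.0517  0.008 ]
 [ 0.5405 -0.0314  0.008 ]
 [ 0.4811 -0.0415  0.008 ]] 0.05966212837808555
bridge [[0.5283 0.0992 0.036 ]
 [0.5298 0.0576 0.036 ]
 [0.4648 0.0487 0.036 ]
 [0.4597 0.0931 0.036 ]]
plate [[0.5671 0.1113 0.006 ]
 [0.4192 0.0955 0.006 ]
 [0.4032 0.2315 0.006 ]] 0.1487247929656563 0.13690502202219376
```

Block 3, near (315,203), measures 110 × 40 mm, so it is the one meant. Its grip is at about (0.537, -0.270), the toe points to +y, and yaw is about -8.4°. The station origin is at about (0.502, 0.023) with yaw about +6.5°. I'm moving above the grip now.

```bash
python3 -m pendant '[[-58.7,-69.8,-3,84],[-58.7,-69.8,-3,84],[-58.7,-69.8,-3,84],[-58.7,-69.8,-3,84],[-58.7,-69.8,-3,84],[-58.7,-69.8,-3,84],[-58.7,-69.8,-3,84],[-58.7,-69.8,-3,84],[-58.7,-69.8,-3,84],[-58.7,-69.8,-3,84],[-58.7,-69.8,-3,84],[-58.7,-69.8,-3,84]]' 1; python3 -m pendant '[[0,0,0,0]]'; python3 -c "
from h import *;o=ctrl.get_obs();print(tool(),o['q'],o['time_s'])"
```

```text
time_s: 1.1
eef_pos: [0.3602, 0.1023, 0.2308]
eef_rot: [0.0, 0.761, 0.649, 0.0]
wrist_force: [1.0, -0.2, 0.2]
opening: 1.0
grasp_force: 0.0
time_s: 1.18
eef_pos: [0.3629, 0.0976, 0.2312]
eef_rot: [0.002, 0.764, 0.646, -0.0]
wrist_force: [0.5, 0.6, -0.4]
opening: 1.001
grasp_force: 0.0
[[ 0.16658454  0.98602502  0.00206079  0.36293459]
 [ 0.98602393 -0.16657827 -0.0029143   0.09762023]
 [-0.00253029  0.00251746 -0.99999363  0.23121681]
 [ 0.          0.          0.          1.        ]] [-0.05341923 -0.32371429  2.04511476 -0.00283313  1.41797933  0.11437109] 1.1833
```

```bash
python3 -m pendant '[[-33.3,23.3,2,-1],[-33.3,23.3,2,-1],[-33.3,23.3,2,-1],[-33.3,23.3,2,-1],[-33.3,23.3,2,-1],[-33.3,23.3,2,-1],[-33.3,23.3,2,-1],[-33.3,23.3,2,-1],[-33.3,23.3,2,-1],[-33.3,23.3,2,-1],[-33.3,23.3,2,-1],[-33.3,23.3,2,-1]]'; python3 - <<'E'
from h import *
T=tool();im=imaging.camera('wrist');np.save('Tw1.npy',T);print(T)
# predicted overlay
a=np.radians(-8.4);Rz=np.array([[np.cos(a),-np.sin(a),0],[np.sin(a),np.cos(a),0],[0,0,1]])
c=np.array([.5419,-.2369,0]);P=np.array([[x,y,z] for x,y,z in [(-20,-55,20),(20,-55,20),(20,55,20),(-20,55,20),(-11,-48,70),(11,-48,70),(11,-18,70),(-11,-18,70)]])/1e3
print(w2px('wrist',P@Rz.T+c,T))
cv2.imwrite('pics/w1.png',im[:,:,::-1])
E
```

```text
time_s: 2.18
eef_pos: [0.5394, -0.2614, 0.2092]
eef_rot: [-0.001, 0.754, 0.657, -0.0]
wrist_force: [-0.2, 1.2, -0.3]
opening: 0.999
grasp_force: 0.0
[[ 0.13687591  0.99058619 -0.00199696  0.53939718]
 [ 0.99058735 -0.13687287  0.0015878  -0.2614283 ]
 [ 0.00129953 -0.00219549 -0.99999675  0.20918121]
 [ 0.          0.          0.          1.        ]]
[[302.12837738 198.66159713]
 [340.78167717 198.989881  ]
 [343.41136541  87.71947557]
 [301.37619565  87.33893024]
 [309.04777571 206.31466222]
 [333.70928698 206.52317077]
 [334.31113328 173.49943969]
 [309.00233495 173.28125104]]
```

View pics/w1.png

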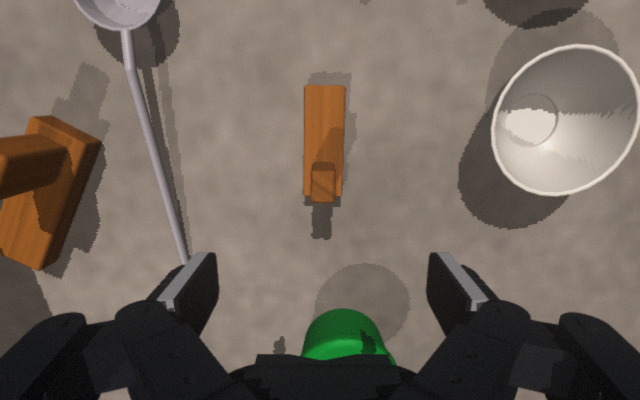

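The wrist view shows the block's toe edge at v≈86 and the grip top at u 311–335, v 170–202, about 2 mm from the prediction. The handle and bowl are clear of the fingers. I'm applying the correction, descending and closing.

```bash
python3 -m pendant '[[0.2,0.2,0,0],[0.2,0.2,3,0],[0.2,0.2,6,0],[0.2,0.2,9,0],[0.2,0.2,12,0],[0.2,0.2,14.5,0],[0.2,0.2,15.8,0],[0.2,0.2,15.8,0],[0.2,0.2,15.8,0]]'; python3 -m pendant '[[0,0,0,0],[0,0,0,0],[0,0,0,0],[0,0,0,0],[0,0,0,0],[0,0,0,0],[0,0,0,0],[0,0,0,0],[0,0,0,0],[0,0,0,0]]' 0
```

```text
time_s: 2.98
eef_pos: [0.542, -0.2579, 0.0532]
eef_rot: [-0.0, 0.753, 0.658, 0.0]
wrist_force: [0.8, 0.1, 0.4]
opening: 0.998
grasp_force: 0.0
time_s: 3.82
eef_pos: [0.543, -0.2597, 0.0559]
eef_rot: [0.001, 0.753, 0.658, 0.0]
wrist_force: [-4.7, 2.7, 18.2]
opening: -0.002
grasp_force: 8.8
```

The fingers shut without gripping the block, so I'm looking.

```bash
python3 - <<'E'
from h import *
im=imaging.camera('wrist');cv2.imwrite('pics/w2.png',im[:,:,::-1]);o=ctrl.get_obs();print(o['wrist_force'],o['opening'],o['torque'])
E
```

```text
[-5.27421957  2.41144827 16.94767896] 0.0006362409704059201 [ 0.46112015  0.85976593 -0.00515666]
```

View pics/w2.png

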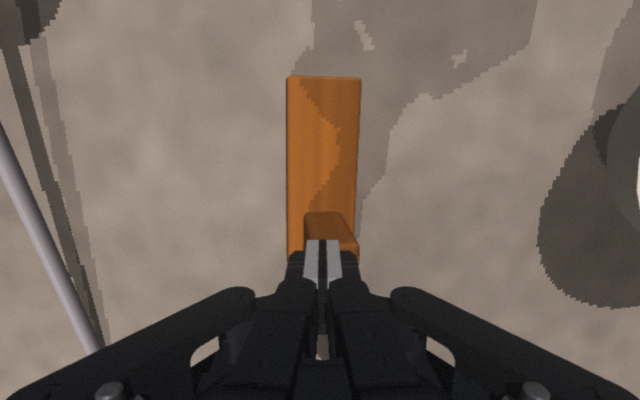

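```bash
python3 - <<'E'
from h import *
np.set_printoptions(precision=4,suppress=True)
T=tool();i=np.linalg.inv(T)
def tl(uv,z): 
    w=px2w('wrist',uv,z,T); return w, (w-T[:3,3])@T[:3,:3]
print('toe',*tl([(287,77),(361,77)],.02)); print('gripbase',*tl([(306,212),(344,212)],.02)); print('griptop?',*tl([(305,245),(357,245)],.07))
print('tips px',w2px('wrist',(T@np.array([[0,0,.022,1],[0,0,.003,1],[.011,0,.022,1],[-.011,0,.022,1]]).T).T[:,:3],T))
E
```

```text
toe [[ 0.535  -0.1783  0.02  ]
 [ 0.5738 -0.1836  0.02  ]] [[ 0.0797 -0.019   0.0357]
 [ 0.0797  0.0202  0.0358]]
gripbase [[ 0.5338 -0.2539  0.02  ]
 [ 0.5559 -0.2569  0.02  ]] [[ 0.0046 -0.01    0.0359]
 [ 0.0046  0.0124  0.0359]]
griptop? [[ 0.5355 -0.2534  0.07  ]
 [ 0.5586 -0.2566  0.07  ]] [[ 0.0052 -0.0083 -0.0141]
 [ 0.0051  0.0151 -0.0141]]
tips px [[323.0547 227.6605]
 [323.2091 240.9867]
 [323.0555 208.6382]
 [323.054  246.1094]]
```

The view shows the grip's front face with its top edge at v≈245, and the closed finger pads from v≈240, sitting on top of the grip (z≈70 mm) while the reported TCP is at 56 mm. So the real fingertips sit about 36–40 mm further back than the stated TCP geometry. The w1 picture agrees: the open tips at u≈217/428 project to tool z≈-34 mm. I'll open, lift, shift -10 mm in tool x and +2 mm in tool y, and go about 39 mm lower.

```bash
python3 -m pendant '[[0,0,-1,0],[0,0,-3,0],[0,0,-3,0],[0,0,-3,0],[0,0,-3,0],[-1.0,0.2,-3,0],[-1.0,0.2,-3,0],[-1.0,0.2,-3,0],[-1,0.2,-3,0],[-1,0.2,-3,0]]' 1;  python3 - <<'E'
from h import *
T=tool();im=imaging.camera('wrist');o=ctrl.get_obs();print(T,o['opening'],o['wrist_force'])
cv2.imwrite('pics/w3.png',im[:,:,::-1])
E
```

```text
time_s: 4.7
eef_pos: [0.5422, -0.2688, 0.0823]
eef_rot: [-0.0, 0.753, 0.657, -0.0]
wrist_force: [0.5, 0.4, 1.4]
opening: 1.002
grasp_force: 0.0
[[ 1.35413306e-01  9.90788997e-01 -6.32708775e-04  5.42208890e-01]
 [ 9.90789089e-01 -1.35412963e-01  5.57790530e-04 -2.68813585e-01]
 [ 4.66975749e-04 -7.02413211e-04 -9.99999644e-01  8.22540753e-02]
 [ 0.00000000e+00  0.00000000e+00  0.00000000e+00  1.00000000e+00]] 0.9939481372432444 [-0.28131333  0.04528465 -0.68578828]
```

View pics/w3.png

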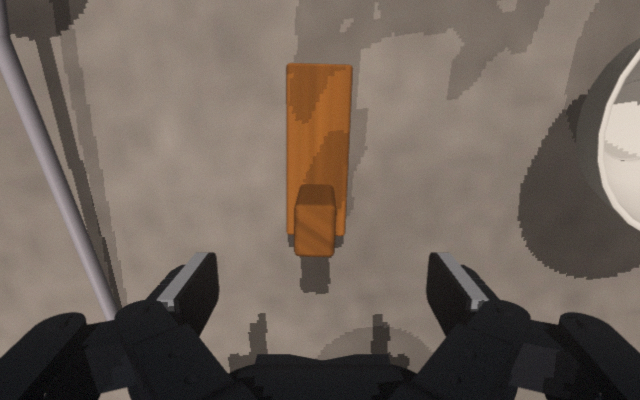

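The grip top spans (296–335, 200–256) and the toe edge is at (287–352, 65).

```bash
python3 - <<'E'
from h import *
np.set_printoptions(precision=4,suppress=True)
T=tool()
for uv,z in (([(296,200),(335,200),(296,256),(333,256)],.07),([(287,65),(352,65),(288,234),(345,234)],.02)):
    w=px2w('wrist',uv,z,T);print((w-T[:3,3])@T[:3,:3],w.mean(0))
E
```

```text
[[ 0.0186 -0.0139  0.0124]
 [ 0.0186  0.0061  0.0124]
 [-0.0125 -0.0145  0.0124]
 [-0.0126  0.0053  0.0124]] [ 0.5385 -0.2652  0.07  ]
[[ 0.0881 -0.0213  0.0624]
 [ 0.0881  0.0174  0.0624]
 [-0.0196 -0.0236  0.0624]
 [-0.0196  0.015   0.0624]] [ 0.5438 -0.2344  0.02  ]
```

```bash
python3 -m pendant '[[0.2,-0.35,0,0],[0.2,-0.35,2,0],[0.2,-0.35,4,0],[0.2,-0.35,5.5,0],[0.2,-0.35,6.6,0],[0.2,-0.35,6.6,0],[0.2,-0.35,6.6,0]]'; python3 -m pendant '[[0,0,0,0],[0,0,0,0],[0,0,0,0],[0,0,0,0],[0,0,0,0],[0,0,0,0],[0,0,0,0],[0,0,0,0],[0,0,0,0],[0,0,0,0]]' 0
```

```text
time_s: 5.33
eef_pos: [0.539, -0.2661, 0.0164]
eef_rot: [-0.001, 0.753, 0.658, -0.0]
wrist_force: [-0.5, 0.5, -0.1]
opening: 1.004
grasp_force: 0.0
time_s: 6.17
eef_pos: [0.5397, -0.2668, 0.0173]
eef_rot: [0.001, 0.753, 0.658, 0.0]
wrist_force: [-0.2, -0.7, 6.5]
opening: 0.247
grasp_force: 59.8
```

The grip is pinched, with opening .247 ≈ 21 mm. The block's underside was at z = 0 with the TCP at z = .0173. I'm lifting and hovering to one side of the station for a look.

```bash
python3 -m pendant '[[0,0,-1,0],[0,0,-3,0],[0,0,-5,0],[0,0,-8,0],[4,-2.5,-8,-3],[8,-5,-8,-6],[12,-7.5,-8,-9],[15,-9.5,-8,-12],[18,-11.5,-8,-14.3],[20.7,-13,-8,-14.3],[20.7,-13,-8,-14.3],[20.7,-13,-8,-14.3]]';python3 -m pendant '[[0,0,0,0],[0,0,0,0],[0,0,0,0]]';  python3 - <<'E'
from h import *
T=tool();np.save('Tw4.npy',T);im=imaging.camera('wrist');o=ctrl.get_obs();print(T,o['opening'],o['wrist_force'])
cv2.imwrite('pics/w4.png',im[:,:,::-1])
E
```

```text
time_s: 7.17
eef_pos: [0.4371, -0.0419, 0.0966]
eef_rot: [-0.0, 0.664, 0.747, -0.0]
wrist_force: [0.1, 0.1, -1.3]
opening: 0.245
grasp_force: 59.1
time_s: 7.42
eef_pos: [0.439, -0.0448, 0.0969]
eef_rot: [0.0, 0.666, 0.746, -0.0]
wrist_force: [-0.2, -0.5, -2.0]
opening: 0.251
grasp_force: 59.1
[[-1.12354467e-01  9.93668151e-01  2.82603385e-04  4.38999487e-01]
 [ 9.93668145e-01  1.12354543e-01 -2.70760533e-04 -4.47920225e-02]
 [-3.00797892e-04  2.50392826e-04 -9.99999923e-01  9.68838631e-02]
 [ 0.00000000e+00  0.00000000e+00  0.00000000e+00  1.00000000e+00]] 0.24972127431877628 [ 0.60964138  0.03513621 -2.30939781]
```

View pics/w4.png

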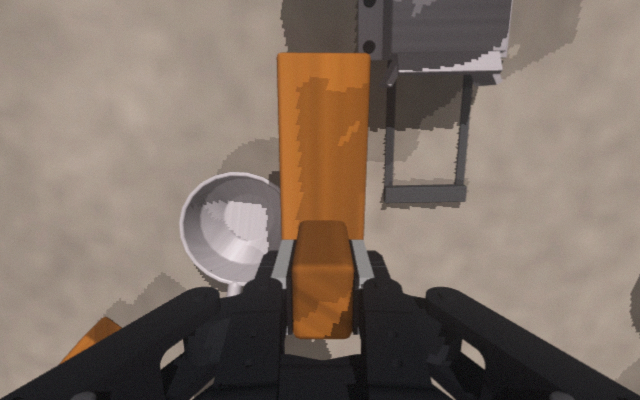

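The frame to the right shows the sill with its top face at (385–467, 185–202). Its side strips run up at u≈389 and 470, and the bridge is at u≈385–510 above. The held block's toe edge is at (278–371, 53).

```bash
python3 - <<'E'
import cv2
im=cv2.imread('pics/w4.png');cv2.imwrite('pics/c4.png',cv2.resize(im[0:215,260:530],None,fx=2.8,fy=2.8,interpolation=cv2.INTER_CUBIC))
E
```

```text
(no output)
```

View pics/c4.png

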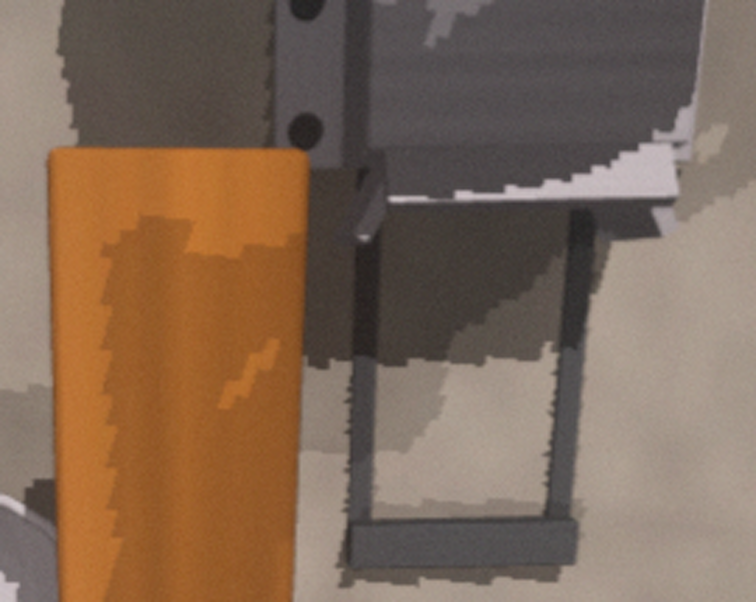

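```bash
python3 - <<'E'
from h import *
np.set_printoptions(precision=4,suppress=True)
T=np.load('Tw4.npy')
for n,p,z in (('sillouter',[(350,567),(577,563)],.008),('sillinner z8',[(350,523),(577,518)],.008),('same z0',[(350,523),(577,518)],0),('bridge',[(370,130),(697,130)],.036),('lip',[(388,200),(678,196)],.042),('flare',[(362,240),(668,235)],.036),('toe',[(50,150),(307,150)],.0996),('bar near',[(60,600),(292,600)],.0996)):
    w=px2w('wrist',np.array(p)/2.8+[260,0],z,T);t=(w-T[:3,3])@T[:3,:3];print(n,t[:,:2].ravel()*1e3,'mid',t.mean(0)[:2]*1e3)
E
```

```text
sillouter [ -5.1288  46.1482  -4.0984 106.164 ] mid [-4.6136 76.1561]
sillinner z8 [  6.8469  45.579    8.1325 104.8212] mid [ 7.4897 75.2001]
same z0 [  4.8788  47.066    6.2057 108.2121] mid [ 5.5423 77.639 ]
bridge [ 98.2153  40.57    98.2881 109.0319] mid [98.2517 74.8009]
lip [ 83.9633  43.8759  84.7888 103.8912] mid [84.376  73.8836]
flare [ 76.2922  39.997   77.3486 105.7296] mid [76.8204 72.8633]
toe [ 86.7822 -18.9772  86.7665  19.4168] mid [86.7743  0.2198]
bar near [ 16.0702 -19.7231  16.0225  19.3996] mid [16.0464 -0.1617]
```

The station turns out to be yawed about 0.85° more than the tool. Its centre line is at tool y≈75.5–76 mm, and its origin is at tool x≈64 mm. I'm moving back and across to the approach line, then lowering the underside to about 10 mm.

```bash
python3 -m pendant '[[-2,2,0,-0.85],[-3.9,5,0,-0.85],[-3.9,7.6,0,-0.85],[-3.9,7.6,0,-0.85],[-3.9,7.6,2,-0.85],[-3.9,7.6,4,-0.85],[-3.9,7.6,5.5,-0.85],[-3.9,7.6,6.5,-0.85],[-3.9,7.6,6.9,-0.85],[-3.9,7.6,6.9,-0.85],[-3.9,7.6,6.9,-0.85]]'; python3 -m pendant '[[0,0,0,0],[0,0,0,0],[0,0,0,0]]'; python3 -m pendant '[[0,0,0.05,0],[0,0,0.1,0],[0,0,0.1,0],[0,0,0.1,0]]';  python3 - <<'E'
from h import *
T=tool();im=imaging.camera('wrist');o=ctrl.get_obs();print(T,o['opening'],o['wrist_force'])
cv2.imwrite('pics/w5.png',im[:,:,::-1])
E
```

```text
time_s: 8.38
eef_pos: [0.5187, -0.0742, 0.0282]
eef_rot: [0.0, 0.66, 0.751, 0.0]
wrist_force: [1.2, -0.8, -1.8]
opening: 0.254
grasp_force: 59.7
time_s: 8.63
eef_pos: [0.519, -0.0741, 0.0286]
eef_rot: [0.001, 0.66, 0.751, 0.0]
wrist_force: [-0.4, -0.1, -2.0]
opening: 0.249
grasp_force: 59.7
time_s: 8.97
eef_pos: [0.5183, -0.0739, 0.0267]
eef_rot: [-0.0, 0.66, 0.751, -0.0]
wrist_force: [0.0, -0.4, -0.8]
opening: 0.254
grasp_force: 59.7
[[-1.28431086e-01  9.91718434e-01 -6.11554884e-05  5.18346973e-01]
 [ 9.91718436e-01  1.28431087e-01  1.27167950e-05 -7.38715216e-02]
 [ 2.04657459e-05 -5.90157935e-05 -9.99999998e-01  2.67400488e-02]
 [ 0.00000000e+00  0.00000000e+00  0.00000000e+00  1.00000000e+00]] 0.2454183940247001 [ 0.49869445 -0.40119189 -1.02352963]
```

View pics/w5.png

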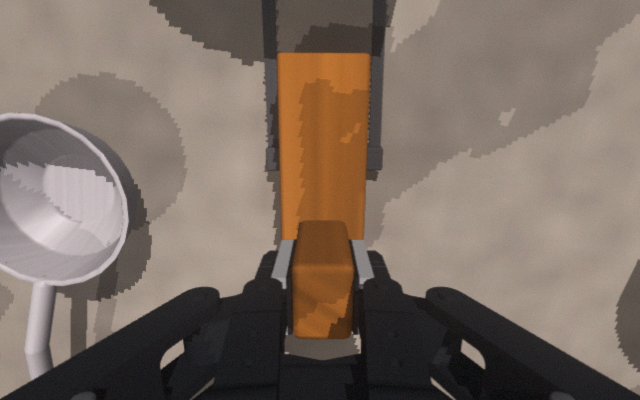

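The sill ends at u≈267 and 382 (v≈160) and the block sides at 280 and 369 share the same centre, u≈324.5, so lateral alignment is good. I'm sliding in.

```bash
python3 -m pendant '[[0.5,0,0,0],[1,0,0,0],[1.5,0,0,0],[2,0,0,0],[2.5,0,0,0],[2.5,0,0,0]]'; python3 -m pendant '[[0.3,0,0,0],[0.6,0,0,0],[0.9,0,0,0],[1.2,0,0,0],[1.2,0,0,0]]'
```

```text
time_s: 9.52
eef_pos: [0.5148, -0.0479, 0.0266]
eef_rot: [-0.0, 0.66, 0.751, -0.0]
wrist_force: [0.3, 0.1, -2.7]
opening: 0.25
grasp_force: 59.7
time_s: 9.93
eef_pos: [0.5134, -0.0367, 0.0267]
eef_rot: [-0.0, 0.66, 0.751, -0.0]
wrist_force: [-0.6, 0.0, -2.6]
opening: 0.251
grasp_force: 59.7
```

```bash
python3 -m pendant '[[0.2,0,0,0],[0.4,0,0,0],[0.6,0,0,0],[0.6,0,0,0],[0.6,0,0,0]]'
```

```text
time_s: 10.35
eef_pos: [0.5129, -0.0312, 0.0267]
eef_rot: [0.0, 0.66, 0.751, -0.0]
wrist_force: [0.1, -0.4, -2.1]
opening: 0.251
grasp_force: 59.7
```

```bash
python3 -m pendant '[[0.2,0,0,0],[0.4,0,0,0],[0.6,0,0,0],[0.8,0,0,0],[0.8,0,0,0],[0.8,0,0,0]]';  python3 -m pendant '[[0.15,0,0,0],[0.3,0,0,0],[0.3,0,0,0],[0.3,0,0,0]]'
```

```text
time_s: 10.85
eef_pos: [0.5118, -0.0231, 0.0267]
eef_rot: [-0.0, 0.66, 0.751, -0.0]
wrist_force: [1.0, -0.7, -1.7]
opening: 0.248
grasp_force: 59.7
time_s: 11.18
eef_pos: [0.5114, -0.0203, 0.0267]
eef_rot: [0.0, 0.66, 0.751, -0.0]
wrist_force: [0.1, -0.3, -1.8]
opening: 0.249
grasp_force: 59.7
```

```bash
python3 -m pendant '[[0.1,0,0,0],[0.2,0,0,0],[0.2,0,0,0],[0.2,0,0,0],[0.2,0,0,0]]';  python3 -m pendant '[[0.1,0,0,0],[0.2,0,0,0],[0.2,0,0,0],[0.2,0,0,0],[0.2,0,0,0]]'
```

```text
time_s: 11.6
eef_pos: [0.5112, -0.0184, 0.0267]
eef_rot: [0.0, 0.66, 0.751, 0.0]
wrist_force: [-0.6, 0.3, -0.9]
opening: 0.254
grasp_force: 59.7
time_s: 12.02
eef_pos: [0.511, -0.0163, 0.0267]
eef_rot: [0.0, 0.66, 0.751, 0.0]
wrist_force: [-0.4, -0.3, -2.3]
opening: 0.252
grasp_force: 59.7
```

```bash
for i in 1 2 3; do python3 -m pendant '[[0.1,0,0,0],[0.2,0,0,0],[0.2,0,0,0],[0.2,0,0,0]]'|egrep 'pos|wrist'; done
```

```text
eef_pos: [0.5107, -0.0143, 0.0267]
wrist_force: [0.5, -0.3, -2.1]
eef_pos: [0.5106, -0.0127, 0.0269]
wrist_force: [0.1, -2.7, -2.6]
eef_pos: [0.5103, -0.0107, 0.0268]
wrist_force: [0.2, -4.3, -1.8]
```

Pad contact is at TCP y≈-0.0133, so 7 mm of compression should come at about y≈-0.0063.

```bash
python3 -m pendant '[[0.1,0,0,0],[0.2,0,0,0],[0.2,0,0,0],[0.2,0,0,0]]'|egrep 'pos|wrist';  python3 -m pendant '[[0.1,0,0,0],[0.15,0,0,0],[0.15,0,0,0],[0.15,0,0,0]]'|egrep 'pos|wrist'; python3 -m pendant '[[0.1,0,0,0],[0.1,0,0,0],[0.1,0,0,0],[0.1,0,0,0]]'|egrep 'pos|wrist';python3 -m pendant '[[0,0,0,0],[0,0,0,0],[0,0,0,0],[0,0,0,0]]'|egrep 'pos|wrist'
```

```text
eef_pos: [0.5101, -0.0087, 0.0269]
wrist_force: [0.0, -5.0, -0.7]
eef_pos: [0.51, -0.0075, 0.0269]
wrist_force: [-0.3, -5.5, -0.3]
eef_pos: [0.5099, -0.0067, 0.027]
wrist_force: [0.4, -6.8, 0.5]
eef_pos: [0.5099, -0.0067, 0.027]
wrist_force: [-0.6, -6.7, -0.1]
```

```bash
python3 -m pendant '[[0.08,0,0,0],[0.08,0,0,0],[0.08,0,0,0],[0.08,0,0,0]]'|egrep 'pos|wrist'; python3 -m pendant '[[0,0,0.1,0],[0,0,0.1,0],[0,0,0.1,0]]'|egrep 'pos|wrist'; python3 -m pendant '[[0,0,0.1,0],[0,0,0.1,0],[0,0,0.1,0]]'|egrep 'pos|wrist'
```

```text
eef_pos: [0.5099, -0.006, 0.027]
wrist_force: [-0.2, -7.5, 0.1]
eef_pos: [0.51, -0.006, 0.0261]
wrist_force: [0.3, -8.0, -0.4]
eef_pos: [0.5102, -0.0061, 0.0252]
wrist_force: [-0.7, -7.6, 1.1]
```

```bash
for i in 1 2; do python3 -m pendant '[[0,0,0.05,0],[0,0,0.1,0],[0,0,0.1,0],[0,0,0.1,0]]'|egrep 'pos|wrist'; done
```

```text
eef_pos: [0.5103, -0.006, 0.0243]
wrist_force: [0.8, -7.8, 0.5]
eef_pos: [0.5104, -0.0061, 0.0233]
wrist_force: [0.7, -7.4, 0.2]
```

```bash
for i in 1 2 3 4; do python3 -m pendant '[[0,0,0.07,0],[0,0,0.15,0],[0,0,0.15,0],[0,0,0.15,0]]'|egrep 'pos|wrist'; done
```

```text
eef_pos: [0.5105, -0.0061, 0.0218]
wrist_force: [1.4, -7.2, 0.1]
eef_pos: [0.5106, -0.0061, 0.0203]
wrist_force: [1.0, -8.1, 1.1]
eef_pos: [0.5106, -0.0061, 0.0189]
wrist_force: [0.8, -8.2, 0.1]
eef_pos: [0.5107, -0.006, 0.0175]
wrist_force: [0.9, -7.0, 1.3]
```

```bash
for i in 1 2 3; do python3 -m pendant '[[0,0,0.05,0],[0,0,0.05,0],[0,0,0.05,0]]'|egrep 'pos|wrist'; done; python3 -c "
from h import *;print(ctrl.get_obs()['torque'])"
```

```text
eef_pos: [0.5108, -0.0061, 0.0173]
wrist_force: [0.1, -7.4, 5.2]
eef_pos: [0.5108, -0.0062, 0.0173]
wrist_force: [-3.2, -7.1, 9.5]
eef_pos: [0.5108, -0.0062, 0.0173]
wrist_force: [-4.3, -7.5, 15.2]
[-1.00664793  0.82174156  0.12260102]
```

The block is flat on the counter (z .0173, solid). I'm easing the press, letting the block settle back against the sill, and then opening.

```bash
for i in 1 2 3; do python3 -m pendant '[[-0.05,0,-0.03,0],[-0.05,0,-0.03,0],[-0.05,0,-0.03,0]]'|egrep 'pos|wrist'; done
```

```text
eef_pos: [0.5108, -0.0061, 0.0173]
wrist_force: [-3.4, -5.0, 11.9]
eef_pos: [0.5109, -0.0065, 0.0173]
wrist_force: [-1.2, -5.1, 9.4]
eef_pos: [0.5109, -0.0066, 0.0173]
wrist_force: [0.2, -2.5, 7.8]
```

```bash
python3 -m pendant '[[-0.05,0,-0.04,0],[-0.05,0,-0.04,0],[-0.05,0,-0.04,0]]'|egrep 'pos|wrist'; python3 -m pendant '[[0,0,0,0],[0,0,0,0],[0,0,0,0],[0,0,0,0],[0,0,0,0],[0,0,0,0]]' 0.6; python3 -m pendant '[[0,0,-1,0],[0,0,-3,0],[0,0,-6,0],[0,0,-9,0],[0,0,-10,0],[0,0,-10,0],[0,0,-10,0],[0,0,-10,0]]'; python3 - <<'E'
from h import *
np.set_printoptions(precision=1,suppress=True)
T=tool();im=imaging.camera('wrist');t=imaging.camera('top');np.save('Tw6.npy',T);print(ctrl.get_obs()['wrist_force'],T[:3,3]*1e3)
a=cv2.resize(t[170:260,130:262],(400,273),interpolation=cv2.INTER_CUBIC)
s=imaging.camera('scene')[130:225,370:500];s=cv2.resize(s,(374,273),interpolation=cv2.INTER_CUBIC)
w=cv2.resize(im[0:300,150:530],(413,326))
top=np.hstack([a,s]);c=np.zeros((600,774,3),np.uint8);c[:273]=top;c[274:600,:413]=w
cv2.imwrite('pics/fin.png',c[:,:,::-1])
E
```

```text
eef_pos: [0.5108, -0.0067, 0.0173]
wrist_force: [1.2, 0.4, 6.0]
time_s: 19.43
eef_pos: [0.5095, -0.0071, 0.0163]
eef_rot: [-0.0, 0.66, 0.751, -0.0]
wrist_force: [-0.6, 0.6, 0.4]
opening: 0.601
grasp_force: 0.0
time_s: 20.1
eef_pos: [0.5086, -0.0069, 0.1152]
eef_rot: [-0.001, 0.66, 0.751, -0.001]
wrist_force: [-0.3, 0.1, 0.1]
opening: 0.601
grasp_force: 0.0
[-0.9 -0.6  0.5] [508.6  -6.9 115.2]
```

View pics/fin.png

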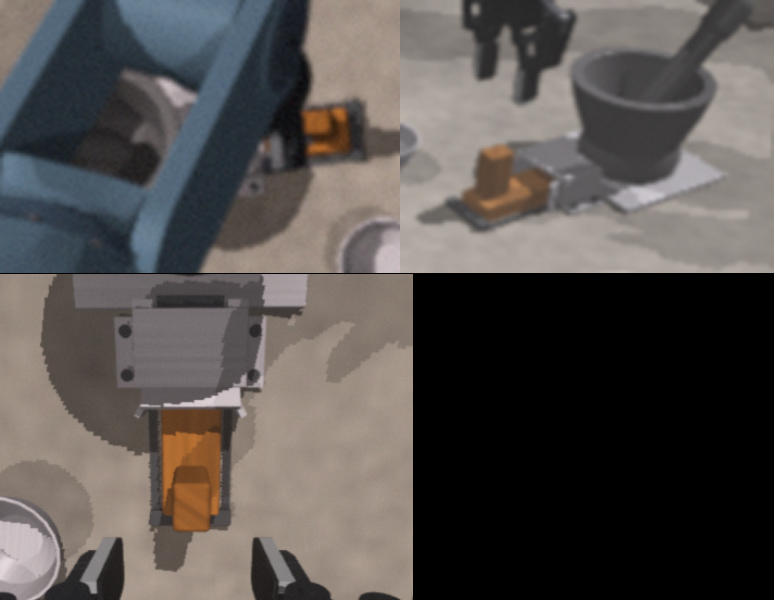

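The final views show the block between the strips with its heel behind the sill at about (190,520), its toe under the bridge, and the gripper clear above. I'm handing in.

```bash
python3 -c "
from bench import workorder;print(workorder.hand_in())"
```

```text
the job is handed in; nothing more can be done
None
```

The job is handed in (no verdict was returned): the block sits flat on the counter behind the sill with its toe under the bridge and the gripper clear, and the wrist force peaked at about 17 N (15 N down and 7.5 N sideways) while pressing it at the station.

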